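# Feed a cast sprue wheel into the remelt box through its spring flap

## Robot

A 6-joint arm with a two-finger parallel gripper is mounted at the origin on the work surface. World frame = base frame: x ahead of the robot, y to its left, z up, the work surface at z = 0. Lengths are in mm, angles in rad, forces in N, time in s.
With the tool pointing down it reaches from about 250 to 850 mm from the base axis. Payload 12.5 kg.
Tool frame: the origin (TCP) lies midway between the tips of the shut fingers; the grasp point (between the pads) lies 19 mm behind it (bot.tcp_to_grasp is the distance from the TCP to the grasp point, in mm); z points along the fingers, y is the line along which they close (so a half turn about z gives the same grasp; the last joint's range is limited). The gripper opens to 93 mm and grips with 3 to 60 N. Pads are 15 mm wide; open, the fingers measure 128 mm over their backs; the gripper's body (75 mm by 188 mm) begins 65 mm behind the grasp point.
Start: joints at [1.141, 0.351, 1.652, -0, 1.139, -0.085], TCP at [185.873, 517.625, 218.633] pointing down, gripper open.
Joint ranges: [-2.75, 2.75], [-0.79, 2.1], [0.01, 2.65], [-1.57, 4.71], [0.07, 3.14], [-2.87, 2.87]. Speed limits (rad/s): [2.22, 2.22, 2.79, 3.14, 3.14, 3.14].

## Interface

Orientations are given as [roll, pitch, yaw] about the fixed x, y, z axes, in that order (R = Rz(yaw) Ry(pitch) Rx(roll)).
In Python, from cell import bot gives the robot as it stands. The module is installed in compiled form; this text tells all that it offers.
- The arm moves only by the tool move_arm, never from a script. Its argument "series" is a list of rows, each an object of numbers: "dx", "dy", "dz": the shift along the tool's x, y, z in mm; "wx", "wy", "wz": the turn, a rotation vector about the tool's x, y, z in degrees. A call has 1 to 20 rows; each row shifts and turns the commanded pose from where the row before left it, along the tool's axes as they then stand; what a row does not reach is not made up. A row lasts 1/12 s, in which the tool goes at most 41.7 mm and 7.16 degrees, less where a joint would pass 70% of its speed; a pose out of reach is approached as far as the arm can. A call with a gripper value outside its range is refused whole. "gripper" is the closure, from -1 (fully open) to 1 (shut), so that 0 is half open, set as the call begins (left out, the last holds). The fingers move at their own pace and stop on an object; "newtons" is the grip in N (left out, the last holds). Time passes only in rows, so rows that do not move let the fingers close. It gives the time, the measured TCP pose, the force, the opening and the grip force at its end, in the units of the state.
- bot.sense(): the state, without advancing time (a new reading comes with each control period).
- bot.grab_frame(name): name is "scene" or "top" or "wrist"; returns (picture, depth): 480x640x3 uint8, red, green, blue; 480x640 float32, mm along the optical axis (not along the pixel's ray), 0 where there is no reading.
- bot.camera_info(name): a dict with "fx", "fy", "cx", "cy" (pixels), "R" (3x3) and "t" (3): a world point X has camera coordinates R X + t. Camera axes: x right, y down, z forward; pixel columns grow to the right and rows downward; lengths in mm; the calibration is good to about 2 mm. A picture is of the moment at which its call begins: read the wrist's pose just before it. camera_info takes no time and is no camera call; for the wrist camera it gives the pose at the moment of the call.
- bot.hand_in(): hands the job in; it is judged then, once.
The state is a dict: "t": time; "joint_positions": joint angles; "joint_velocities": joint speeds; "tau": joint torques, N m; "ee_pos": TCP position; "eef_rot": TCP orientation; "ft_force": force on the tool from outside, world axes, zero at the start; "ft_torque": the same for the moment, N m; "finger_gap": finger opening in mm; "finger_force": force on a finger pad.
Only numpy, scipy, OpenCV 4.12 (cv2) and the standard library are available. Lean on these libraries where they do the work, as an engineer would, in place of code of your own. Each camera call takes 0.05 s, during which the arm holds its last target. There are 200 camera calls.

## Task

Take the wooden push stick out of its slotted block and use it to push the cast sprue wheel along the infeed tray and through the spring flap of the remelt box, far enough in that the flap swings fully shut behind it. Then slide the stick edgewise back into the same slot of the block, fully home, upright and the same way round as it was. Leave the other things on the bench where they are.

Things in the scene. Friction and masses are not known exactly. Their poses are not given: they have to be found in the camera images.
- port: Fixed grey remelt box with an infeed tray. Origin: on the bench under the closed flap, mid-width; +x along the tray into the box, z up. Tray: x -220 to 0 mm, floor 6 mm above the bench; side guides x -200 to 200, 28 mm high, 102 mm apart; tray open above and at its outer end. Box: x 0 to 212 mm, 142 wide, 130 high, inner length 204 mm, same floor level, a fixed grille of bars over the top.
- mouth (a point): Centre of the box's mouth, 35 mm above the bench over the port's origin, same axes. The mouth is 102 mm wide and reaches from 6 to 64 mm above the bench; above it stands the box's front plate, up to 130 mm. The wheel's near edge must be over 30 mm past this point (in x) for the flap to shut; there is room to push it up to about 100 mm past.
- flap (a joint): Steel flap in the mouth, 98 mm wide, 50 high, 3 thick, hinged 62 mm above the bench over the port's origin; lower edge 10 mm above the bench. 0 = shut, grows (rad) as it swings inward only, to 1.5. A spring shuts it: about 0.5 N at its lower edge starts it, about 2 N holds it wide open. It rests on whatever lies under it and slides off as that moves on.
- sprue_center (a point): Cast zinc sprue wheel, about 0.25 to 0.5 kg: flat, spoked, 96 mm across, rim 14 mm high and 10 mm wide, round hub 36 mm across and 30 mm high. It lies flat on the infeed tray between the guides, in front of the flap. Point: on its axis, 7 mm above its underside; z along its axis.
- stick_grip (a point): Plain wooden push stick, 85 g, 12 mm thick: straight blade 200 mm long, 30 high, with an upright handle 50 mm long near its rear, up to 95 mm above the blade's lower edge. Point: grasp centre in the handle, 70 mm above the lower edge, 165 mm behind the flat nose, 35 mm ahead of the rear end. x to the nose, y across, z up. It starts standing in the block's slot.
- slot_home (a point): Fixed point of the fixed slotted dark wood block (120 x 78 x 47 mm): where the stick's grasp centre is when home, 81 mm above the bench; x along the slot to the nose, z up. Slot: 15 mm wide, 5 to 125 mm ahead of this point, open at top and ends, floor 11 mm above the bench, mouth flared to 28 mm in the top 10 mm. A fixed scraper, 62 mm high, stands 37 mm off on the -y side, ahead of the handle.
- pliers: Bystander: steel pliers with black grips, 175 mm long, lying on the bench.
- brush: Bystander: hand brush lying on the bench.
- tin: Bystander: can 74 mm across, 110 mm high.
- jar: Bystander: grey jar 64 mm across, 90 mm high, with a white cap.
- ingot0: Bystander: zinc alloy ingot 130 x 45 x 26 mm.
- ingot1: Bystander: zinc alloy ingot 130 x 45 x 26 mm.
There are look-alikes about, which are no part of the job. Of the things shaped like the part that bears stick_grip, the wooden one is meant. What is shaped like the part that bears sprue_center but turquoise is not meant.

How it is judged:
By the outcome, as a careful person would: the job done as asked, in the order asked, and still so for the second after the job is handed in, with the robot touching nothing.
It also fails if it takes over 56 s, if anything falls off the work surface, if the arm or the gripper's body presses on something with over 40 N, if the wrist force passes 120 N, or if a joint passes its speed limit or range.

## Working session

There is one attempt and no reset: what is moved stays moved. The work goes in short steps, Python scripts to look and compute and a tool call to move; the robot and the scene stay as the last step left them, time stands still between calls to the robot, and variables do not carry over. Pictures are saved under pics/ and viewed, at most 10 in all, crops included, and the job is handed in when it is done.

Besides the shell and the picture viewer there is one more tool, called after "Call:" as name(argument=value, ...) on one line, values as JSON. move_arm: Moves the arm, as the interface text tells. Its arguments: {"type":"object","properties":{"series":{"type":"array","items":{"type":"object","properties":{"dx":{"type":"number"},"dy":{"type":"number"},"dz":{"type":"number"},"wx":{"type":"number"},"wy":{"type":"number"},"wz":{"type":"number"}}}},"gripper":{"type":"number"},"newtons":{"type":"number"}},"required":["series"]}

```bash
mkdir -p pics; cat > h.py <<'E'
import numpy as np, cv2, pickle
from cell import bot
def snap(n,tag):
    info=bot.camera_info(n); p,d=bot.grab_frame(n)
    pickle.dump((info,p,d),open(f'{tag}.pkl','wb')); cv2.imwrite(f'pics/{tag}.png',p[:,:,::-1])
def load(tag): return pickle.load(open(f'{tag}.pkl','rb'))
def cloud(tag):
    i,p,d=load(tag); v,u=np.mgrid[:480,:640]
    c=np.stack([(u-i['cx'])/i['fx']*d,(v-i['cy'])/i['fy']*d,d],-1)
    return (c-np.array(i['t']))@np.array(i['R']),p,d
def atz(tag,u,v,z):
    i,_,_=load(tag);R=np.array(i['R']);t=np.array(i['t'])
    r=R.T@np.array([(u-i['cx'])/i['fx'],(v-i['cy'])/i['fy'],1]);o=-R.T@t
    return o+r*(z-o[2])/r[2]
E
python3 - <<'E'
from h import *
for n in('scene','top'): snap(n,n)
s=bot.sense();print(s)
for n in('scene','top'):
    i=load(n)[0];print(n,-np.array(i['R']).T@np.array(i['t']),i['fx'])
E
```

```text
{'t': 0.1, 'joint_positions': array([ 1.14141467e+00,  3.51158908e-01,  1.65235028e+00,  2.18750588e-05,
        1.13909686e+00, -8.46051598e-02]), 'joint_velocities': array([-0.00107853,  0.00101718, -0.00230123,  0.00124582,  0.0004215 ,
       -0.00098305]), 'tau': array([ 3.75566997e-04, -4.98035538e+01, -2.85707849e+01,  7.00184936e-02,
        2.38699367e-02, -1.50007520e-05]), 'ee_pos': array([185.73872303, 517.36491388, 218.17183486]), 'eef_rot': array([-3.14058456e+00, -1.05424043e-04,  2.79680694e+00]), 'ft_force': array([-0.83278469, -0.30013146, -0.64345814]), 'ft_torque': array([-0.02331124, -0.04366524, -0.02070911]), 'finger_force': 0.0, 'finger_gap': 92.89277915579913}
scene [1521.720592    -55.3787414   988.86130285] 489.5095107675243
top [ 3.23214243e+02 -1.17553449e+00  1.64759345e+03] 605.2262923145089
```

View pics/top.png

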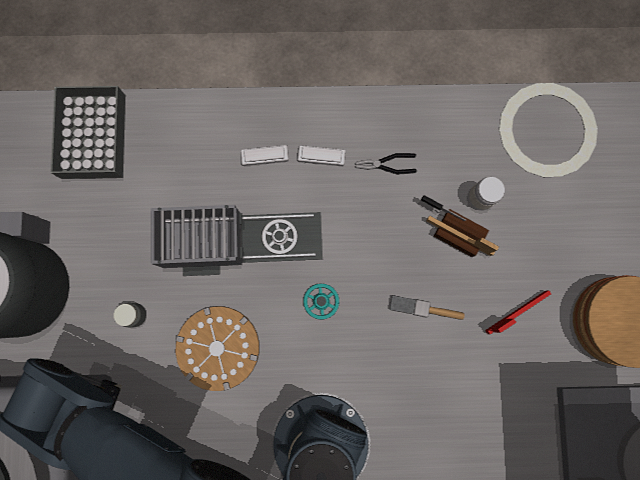

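View pics/scene.png

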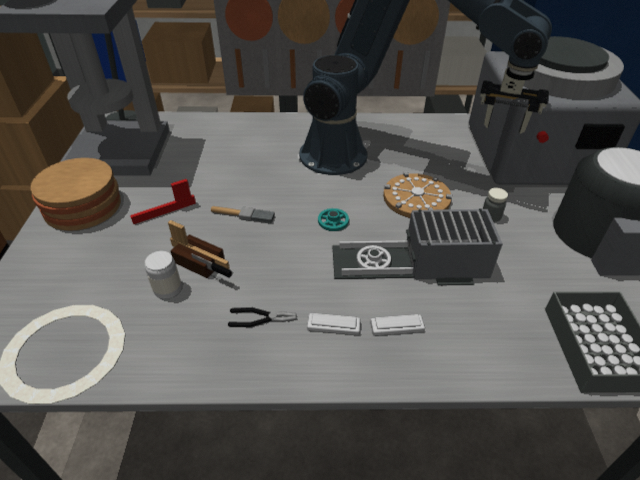

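```bash
python3 - <<'E'
from h import *
a=cv2.imread('pics/top.png');b=cv2.imread('pics/scene.png')
c1=cv2.resize(a[185:265,405:511],(796,600),interpolation=cv2.INTER_CUBIC)
cv2.imwrite('pics/c1.png',c1)
c2=cv2.resize(b[210:300,140:260],(400,300),interpolation=cv2.INTER_CUBIC)
c3=cv2.resize(a[195:275,145:330],(800,346),interpolation=cv2.INTER_CUBIC)
o=np.zeros((600,800,3),np.uint8);o[:300,:400]=c2;o[254:]=np.where(c3.any(-1,keepdims=True),c3,c3) if False else o[254:]
o[300:600,:]=cv2.resize(c3,(800,300));cv2.imwrite('pics/c2.png',o)
P,p,d=cloud('top')
for (u,v) in [(280,236),(432,203),(490,245),(460,234),(463,238),(440,222),(310,236),(250,217),(310,257)]:
    print(u,v,P[v,u].round(1))
E
```

```text
280 236 [544.8  97.6  34.6]
432 203 [ 624.2 -311.9   54.8]
490 245 [ 502.5 -447.9  101.5]
460 234 [ 540.5 -385.7   43. ]
463 238 [ 529.2 -392.6   45.8]
440 222 [ 574.4 -333.9   40.9]
310 236 [547.1  17.3   7.1]
250 217 [599.5 179.   25.6]
310 257 [489.5  18.2   6.2]
```

View pics/c1.png

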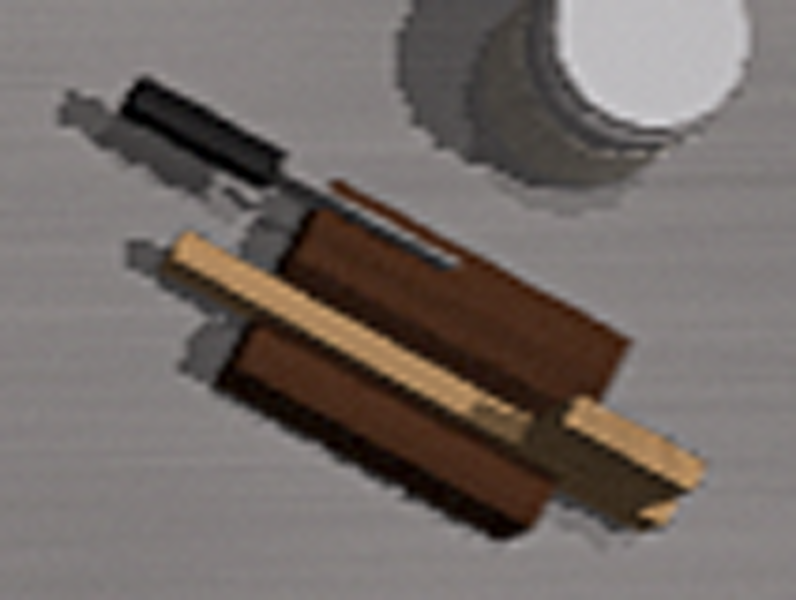

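View pics/c2.png

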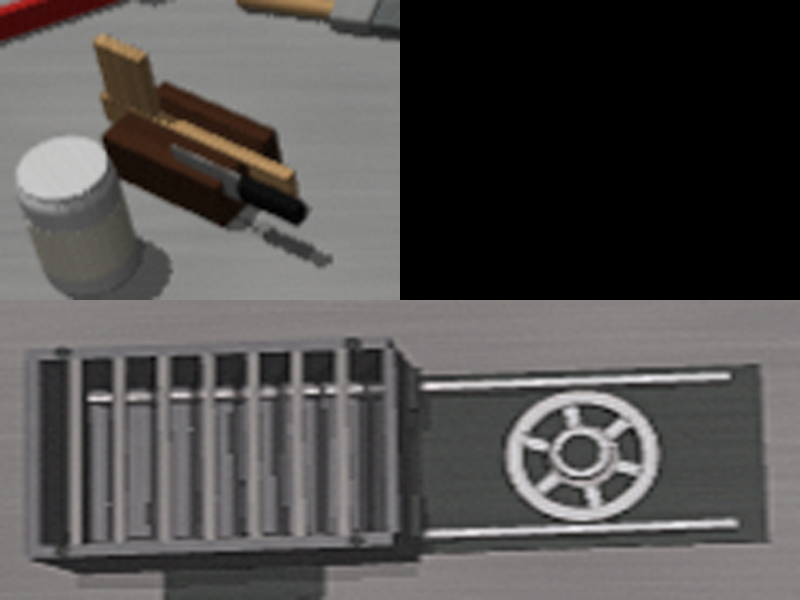

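Candidates: the stick is the wooden one in the block, top (460,234), with handle top near (489,243) and nose near (429,217); the red one at (515,312) is a decoy. The wheel is the grey one at (280,236); the turquoise one at (321,301) is a decoy. The crop confirms the wooden stick, with the handle at the -y end and the scraper on the far-x side, and the grey wheel in the tray. Next I'll measure them.

```bash
cat >> h.py <<'E'
def stick(tag,zb,zh,roi=None,out=False):
    P,p,d=cloud(tag); hsv=cv2.cvtColor(p,cv2.COLOR_RGB2HSV)
    m=(hsv[...,0]>10)&(hsv[...,0]<25)&(hsv[...,1]>70)&(d>0)
    if roi: k=np.zeros_like(m);k[roi[1]:roi[3],roi[0]:roi[2]]=1;m&=k
    r={}
    for n,z in(('blade',zb),('handle',zh)):
        mm=m&(abs(P[...,2]-z)<5)&(hsv[...,2]>110); v,u=np.nonzero(mm)
        q=np.array([atz(tag,a,b,z)[:2] for a,b in zip(u,v)])
        c,s,w=cv2.minAreaRect(q.astype(np.float32)); 
        if s[0]<s[1]: s=s[::-1];w-=90
        print(n,len(q),'c',np.round(c,1),'size',np.round(s,1),'ang',round((w)%180,2),'mean',q.mean(0).round(1),'z',np.median(P[mm][:,2]).round(1))
        r[n]=q
    return r
E
python3 - <<'E'
from h import *
stick('top',41,106,(405,185,511,265))
f=lambda u,v:(405+u/7.509,185+v/7.5)
for n,(u,v),z in[('noseL',(190,232),41),('noseR',(163,258),41),('hA',(578,398),106),('hB',(705,465),106),('hC',(565,418),106),('hD',(690,490),106)]:
    print(n,atz('top',*f(u,v),z).round(1))
g=lambda u,v:(145+u*185/800,195+(v-300)*80/300)
for n,(u,v),z in[('guideTL',(425,386),28),('guideTR',(730,377),28),('guideBL',(425,534),28),('guideBR',(737,523),28),('hub',(581,452),36),('wheelL',(505,455),20),('wheelR',(659,455),20),('wheelT',(582,390),20),('wheelB',(582,521),20),('trayT',(760,365),6),('trayB',(768,541),6),('boxBLtop',(32,558),130),('boxTLtop',(28,352),130),('boxTR',(390,343),130),('boxBR',(395,545),130)]:
    print(n,atz('top',*g(u,v),z).round(1))
E
```

```text
blade 171 c [ 538.3 -388.5] size [197.8  11.5] ang 59.31 mean [ 554.9 -360.6] z 41.6
handle 68 c [ 505.7 -444.9] size [47.7 11.8] ang 59.27 mean [ 505.2 -446.1] z 105.7
noseL [ 591.4 -308.4   41. ]
noseR [ 582.1 -298.3   41. ]
hA [ 520.4 -426.9  106. ]
hB [ 496.4 -469.2  106. ]
hC [ 513.5 -422.   106. ]
hD [ 487.9 -463.6  106. ]
guideTL [596.8 196.9  28. ]
guideTR [600.1   5.8  28. ]
guideBL [489.5 196.8  28. ]
guideBR [493.9   3.2  28. ]
hub [545.9  99.2  36. ]
wheelL [546.7 147.8  20. ]
wheelR [545.   51.3  20. ]
wheelT [593.5  99.2  20. ]
wheelB [497.9 100.   20. ]
trayT [612.5 -13.3   6. ]
trayB [482.7 -16.    6. ]
boxBLtop [467.1 411.5 130. ]
boxTLtop [606.9 417.  130. ]
boxTR [609.5 205.  130. ]
boxBR [472.  201.7 130. ]
```

Call:
move_arm(gripper=0, series=[{"wz": 6.73}, {"wz": 6.73}, {"wz": 6.73}, {"wz": 6.73}, {"wz": 6.73}, {"wz": 6.73}, {"wz": 6.73}, {"wz": 6.73}, {"wz": 6.73}, {"wz": 6.73}, {"wz": 6.73}, {"wz": 6.73}, {"wz": 6.73}, {"wz": 6.73}, {"wz": 6.73}, {"dx": -22, "dy": 25}, {"dx": -22, "dy": 25}, {"dx": -22, "dy": 25}, {"dx": -22, "dy": 25}, {"dx": -22, "dy": 25}])

```text
schema error: expected keys dx, dy, dz, wx, wy, wz
```

Call:
move_arm(series=[{"dx": -22, "dy": 25}, {"dx": -22, "dy": 25}, {"dx": -22, "dy": 25}, {"dx": -22, "dy": 25}, {"dx": -22, "dy": 25}, {"dx": -22, "dy": 25}, {"dx": -22, "dy": 25}, {"dx": -22, "dy": 25}, {"dx": -22, "dy": 25}, {"dx": -22, "dy": 25}, {"dx": -22, "dy": 25}, {"dx": -22, "dy": 25}, {"dx": -22, "dy": 25}, {"dx": -22, "dy": 25}, {"dx": -22, "dy": 25}, {"dx": -22, "dy": 25}, {"dx": -22, "dy": 25}, {"dx": -22, "dy": 25}, {"dx": -22, "dy": 25}, {}])

```text
schema error: expected keys dx, dy, dz, wx, wy, wz
```

Call:
move_arm(gripper=0, series=[{"dx": 0, "dy": 0, "dz": 0, "wx": 0, "wy": 0, "wz": 6.73}, {"dx": 0, "dy": 0, "dz": 0, "wx": 0, "wy": 0, "wz": 6.73}, {"dx": 0, "dy": 0, "dz": 0, "wx": 0, "wy": 0, "wz": 6.73}, {"dx": 0, "dy": 0, "dz": 0, "wx": 0, "wy": 0, "wz": 6.73}, {"dx": 0, "dy": 0, "dz": 0, "wx": 0, "wy": 0, "wz": 6.73}, {"dx": 0, "dy": 0, "dz": 0, "wx": 0, "wy": 0, "wz": 6.73}, {"dx": 0, "dy": 0, "dz": 0, "wx": 0, "wy": 0, "wz": 6.73}, {"dx": 0, "dy": 0, "dz": 0, "wx": 0, "wy": 0, "wz": 6.73}, {"dx": 0, "dy": 0, "dz": 0, "wx": 0, "wy": 0, "wz": 6.73}, {"dx": 0, "dy": 0, "dz": 0, "wx": 0, "wy": 0, "wz": 6.73}, {"dx": 0, "dy": 0, "dz": 0, "wx": 0, "wy": 0, "wz": 6.73}, {"dx": 0, "dy": 0, "dz": 0, "wx": 0, "wy": 0, "wz": 6.73}, {"dx": 0, "dy": 0, "dz": 0, "wx": 0, "wy": 0, "wz": 6.73}, {"dx": 0, "dy": 0, "dz": 0, "wx": 0, "wy": 0, "wz": 6.73}, {"dx": 0, "dy": 0, "dz": 0, "wx": 0, "wy": 0, "wz": 6.73}, {"dx": -25, "dy": 29, "dz": 0, "wx": 0, "wy": 0, "wz": 0}, {"dx": -25, "dy": 29, "dz": 0, "wx": 0, "wy": 0, "wz": 0}, {"dx": -25, "dy": 29, "dz": 0, "wx": 0, "wy": 0, "wz": 0}, {"dx": -25, "dy": 29, "dz": 0, "wx": 0, "wy": 0, "wz": 0}, {"dx": -25, "dy": 29, "dz": 0, "wx": 0, "wy": 0, "wz": 0}])

```text
t: 1.77
ee_pos: [246.6, 334.3, 218.3]
eef_rot: [-3.142, 0.0, 1.035]
ft_force: [1.4, 0.2, 0.1]
finger_gap: 46.5
finger_force: 0.0
```

Call:
move_arm(series=[{"dx": -25, "dy": 29, "dz": 0, "wx": 0, "wy": 0, "wz": 0}, {"dx": -25, "dy": 29, "dz": 0, "wx": 0, "wy": 0, "wz": 0}, {"dx": -25, "dy": 29, "dz": 0, "wx": 0, "wy": 0, "wz": 0}, {"dx": -25, "dy": 29, "dz": 0, "wx": 0, "wy": 0, "wz": 0}, {"dx": -25, "dy": 29, "dz": 0, "wx": 0, "wy": 0, "wz": 0}, {"dx": -25, "dy": 29, "dz": 0, "wx": 0, "wy": 0, "wz": 0}, {"dx": -25, "dy": 29, "dz": 0, "wx": 0, "wy": 0, "wz": 0}, {"dx": -25, "dy": 29, "dz": 0, "wx": 0, "wy": 0, "wz": 0}, {"dx": -25, "dy": 29, "dz": 0, "wx": 0, "wy": 0, "wz": 0}, {"dx": -25, "dy": 29, "dz": 0, "wx": 0, "wy": 0, "wz": 0}, {"dx": -25, "dy": 29, "dz": 0, "wx": 0, "wy": 0, "wz": 0}, {"dx": -25, "dy": 29, "dz": 0, "wx": 0, "wy": 0, "wz": 0}, {"dx": -25, "dy": 29, "dz": 0, "wx": 0, "wy": 0, "wz": 0}, {"dx": -25, "dy": 29, "dz": 0, "wx": 0, "wy": 0, "wz": 0}, {"dx": -25, "dy": 29, "dz": 0, "wx": 0, "wy": 0, "wz": 0}, {"dx": -25, "dy": 29, "dz": 0, "wx": 0, "wy": 0, "wz": 0}, {"dx": -25, "dy": 29, "dz": 0, "wx": 0, "wy": 0, "wz": 0}, {"dx": -25, "dy": 29, "dz": 0, "wx": 0, "wy": 0, "wz": 0}, {"dx": 0, "dy": 0, "dz": 0, "wx": 0, "wy": 0, "wz": 0}, {"dx": 0, "dy": 0, "dz": 0, "wx": 0, "wy": 0, "wz": 0}])

```text
t: 3.43
ee_pos: [465.5, -318.4, 217.7]
eef_rot: [-3.14, -0.0, 1.033]
ft_force: [-0.2, -0.6, 0.4]
finger_gap: 46.4
finger_force: 0.0
```

Call:
move_arm(series=[{"dx": -22, "dy": 25, "dz": 0, "wx": 0, "wy": 0, "wz": 0}, {"dx": -22, "dy": 25, "dz": 0, "wx": 0, "wy": 0, "wz": 0}, {"dx": -22, "dy": 25, "dz": 0, "wx": 0, "wy": 0, "wz": 0}, {"dx": -22, "dy": 24, "dz": 0, "wx": 0, "wy": 0, "wz": 0}, {"dx": 0, "dy": 0, "dz": 0, "wx": 0, "wy": 0, "wz": 0}, {"dx": 0, "dy": 0, "dz": 0, "wx": 0, "wy": 0, "wz": 0}])

```text
t: 3.93
ee_pos: [505.8, -443.2, 217.8]
eef_rot: [-3.14, -0.001, 1.034]
ft_force: [0.0, 0.7, 0.4]
finger_gap: 46.3
finger_force: 0.0
```

```bash
python3 - <<'E'
from h import *
s=bot.sense();print(s['t'],s['ee_pos'],s['eef_rot'])
snap('wrist','w1');stick('w1',41,106)
i=load('w1')[0];print(-np.array(i['R']).T@np.array(i['t']))
E
```

```text
3.9333 [ 505.79150614 -443.20590067  217.84970068] [-3.14025446e+00 -5.21666718e-04  1.03449831e+00]
blade 1926 c [ 557.7 -376.8] size [157.2  71.1] ang 59.81 mean [ 554.1 -365.9] z 39.9
handle 741 c [ 504.8 -443.4] size [49.  11.1] ang 59.55 mean [ 505.4 -442.9] z 105.0
[ 542.98877108 -381.86821044  382.68494902]
```

View pics/w1.png

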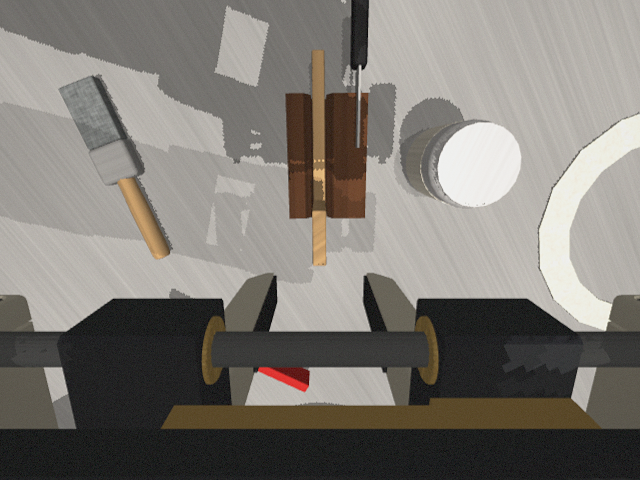

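Call:
move_arm(series=[{"dx": 0, "dy": 0, "dz": 30, "wx": 0, "wy": 0, "wz": -0.25}, {"dx": 0, "dy": 0, "dz": 30, "wx": 0, "wy": 0, "wz": 0}, {"dx": 0, "dy": 0, "dz": 30, "wx": 0, "wy": 0, "wz": 0}, {"dx": 0, "dy": 0, "dz": 25, "wx": 0, "wy": 0, "wz": 0}, {"dx": 0, "dy": 0, "dz": 20, "wx": 0, "wy": 0, "wz": 0}, {"dx": 0, "dy": 0, "dz": 13, "wx": 0, "wy": 0, "wz": 0}, {"dx": 0, "dy": 0, "dz": 7.5, "wx": 0, "wy": 0, "wz": 0}, {"dx": 0, "dy": 0, "dz": 0, "wx": 0, "wy": 0, "wz": 0}, {"dx": 0, "dy": 0, "dz": 0, "wx": 0, "wy": 0, "wz": 0}, {"dx": 0, "dy": 0, "dz": 0, "wx": 0, "wy": 0, "wz": 0}])

```text
t: 4.82
ee_pos: [506.5, -443.9, 64.7]
eef_rot: [3.14, 0.0, 1.039]
ft_force: [-0.1, 0.9, 0.4]
finger_gap: 46.7
finger_force: 0.0
```

Call:
move_arm(gripper=1, newtons=45, series=[{"dx": 0, "dy": 0, "dz": 0, "wx": 0, "wy": 0, "wz": 0}, {"dx": 0, "dy": 0, "dz": 0, "wx": 0, "wy": 0, "wz": 0}, {"dx": 0, "dy": 0, "dz": 0, "wx": 0, "wy": 0, "wz": 0}, {"dx": 0, "dy": 0, "dz": 0, "wx": 0, "wy": 0, "wz": 0}, {"dx": 0, "dy": 0, "dz": 0, "wx": 0, "wy": 0, "wz": 0}, {"dx": 0, "dy": 0, "dz": 0, "wx": 0, "wy": 0, "wz": 0}, {"dx": 0, "dy": 0, "dz": 0, "wx": 0, "wy": 0, "wz": 0}, {"dx": 0, "dy": 0, "dz": 0, "wx": 0, "wy": 0, "wz": 0}])

```text
t: 5.48
ee_pos: [505.9, -443.6, 63.2]
eef_rot: [3.142, 0.0, 1.039]
ft_force: [-0.4, -0.4, 0.8]
finger_gap: 11.9
finger_force: 45.0
```

Call:
move_arm(series=[{"dx": 0, "dy": 0, "dz": -8, "wx": 0, "wy": 0, "wz": 0}, {"dx": 0, "dy": 0, "dz": -12, "wx": 0, "wy": 0, "wz": 0}, {"dx": 0, "dy": 0, "dz": -15, "wx": 0, "wy": 0, "wz": 0}, {"dx": 0, "dy": 0, "dz": -20, "wx": 0, "wy": 0, "wz": 0}, {"dx": 0, "dy": 0, "dz": -20, "wx": 0, "wy": 0, "wz": 0}, {"dx": 0, "dy": 0, "dz": -5, "wx": 0, "wy": 0, "wz": 0}, {"dx": 0, "dy": 0, "dz": 0, "wx": 0, "wy": 0, "wz": 0}, {"dx": 0, "dy": 0, "dz": 0, "wx": 0, "wy": 0, "wz": 0}])

```text
t: 6.15
ee_pos: [505.8, -443.4, 142.9]
eef_rot: [-3.142, -0.0, 1.039]
ft_force: [0.3, -0.4, -1.5]
finger_gap: 11.9
finger_force: 45.0
```

```bash
python3 - <<'E'
from h import *
s=bot.sense();print(s['t'],s['ee_pos'],s['eef_rot'],s['finger_gap'],s['ft_force'])
snap('wrist','w2');snap('top','t2')
stick('w2',119,186,(280,0,360,275))
a=cv2.imread('pics/w2.png')[0:300,220:420];b=cv2.imread('pics/t2.png')[180:280,400:530]
o=np.zeros((600,800,3),np.uint8);o[:,:400]=cv2.resize(a,(400,600));o[:308,400:]=cv2.resize(b,(400,308));cv2.imwrite('pics/c3.png',o)
# port axis from guide/box in top at t2
E
```

```text
6.15 [ 505.80783091 -443.41414519  142.93879367] [-3.14154673e+00 -1.09072004e-05  1.03924162e+00] 11.927958536694124 [ 0.34247573 -0.39862992 -1.52169863]
blade 4937 c [ 548.4 -371.1] size [119.5  11.5] ang 59.71 mean [ 551.6 -365.9] z 119.5Traceback (most recent call last):
  File "<stdin>", line 4, in <module>
  File "h.py", line 23, in stick
    c,s,w=cv2.minAreaRect(q.astype(np.float32));
          ~~~~~~~~~~~~~~~^^^^^^^^^^^^^^^^^^^^^^
cv2.error: OpenCV(4.12.0) /io/opencv/modules/imgproc/src/convhull.cpp:143: error: (-215:Assertion failed) total >= 0 && (depth == CV_32F || depth == CV_32S) in function 'convexHull'
```

Call:
move_arm(series=[{"dx": 0, "dy": 0, "dz": 0, "wx": 0, "wy": 0, "wz": -6.31}, {"dx": 0, "dy": 0, "dz": 0, "wx": 0, "wy": 0, "wz": -6.31}, {"dx": 0, "dy": 0, "dz": 0, "wx": 0, "wy": 0, "wz": -6.31}, {"dx": 0, "dy": 0, "dz": 0, "wx": 0, "wy": 0, "wz": -6.31}, {"dx": 0, "dy": 0, "dz": 0, "wx": 0, "wy": 0, "wz": -6.31}, {"dx": 31.2, "dy": 5, "dz": 0, "wx": 0, "wy": 0, "wz": 0}, {"dx": 31.2, "dy": 5, "dz": 0, "wx": 0, "wy": 0, "wz": 0}, {"dx": 31.2, "dy": 5, "dz": 0, "wx": 0, "wy": 0, "wz": 0}, {"dx": 31.2, "dy": 5, "dz": 0, "wx": 0, "wy": 0, "wz": 0}, {"dx": 31.2, "dy": 5, "dz": 0, "wx": 0, "wy": 0, "wz": 0}, {"dx": 31.2, "dy": 5, "dz": 0, "wx": 0, "wy": 0, "wz": 0}, {"dx": 31.2, "dy": 5, "dz": 0, "wx": 0, "wy": 0, "wz": 0}, {"dx": 31.2, "dy": 5, "dz": 0, "wx": 0, "wy": 0, "wz": 0}, {"dx": 31.2, "dy": 5, "dz": 0, "wx": 0, "wy": 0, "wz": 0}, {"dx": 31.2, "dy": 5, "dz": 0, "wx": 0, "wy": 0, "wz": 0}, {"dx": 0, "dy": 0, "dz": 0, "wx": 0, "wy": 0, "wz": 0}, {"dx": 0, "dy": 0, "dz": 0, "wx": 0, "wy": 0, "wz": 0}])

```text
t: 7.67
ee_pos: [549.7, -129.3, 142.3]
eef_rot: [-3.14, -0.0, 1.592]
ft_force: [-0.6, -1.3, -0.5]
finger_gap: 11.7
finger_force: 45.0
```

```bash
python3 - <<'E'
from h import *
s=bot.sense();print(s['t'],s['ee_pos'],np.degrees(s['eef_rot']))
snap('wrist','w3')
P,p,d=cloud('w3')
for u,v in [(320,60),(320,120),(320,180)]: print(P[v,u].round(1))
E
```

```text
7.6667 [ 549.74694613 -129.34741732  142.33000798] [-1.79919525e+02 -2.30224661e-02  9.12338868e+01]
[547.7 -12.7 118.9]
[548.4 -41.7 118.4]
[549.1 -73.4 119.7]
```

View pics/w3.png

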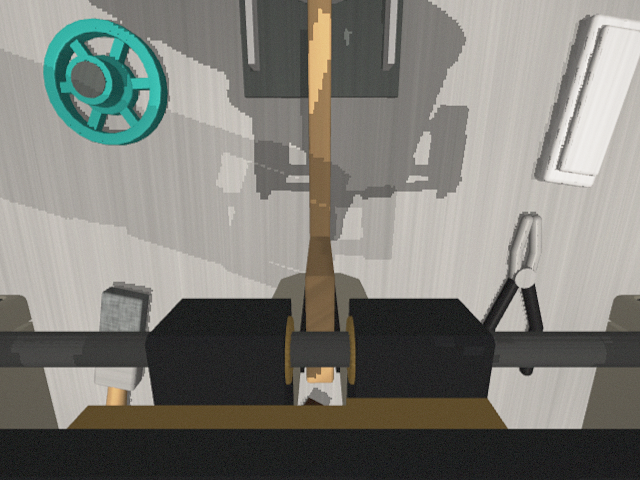

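Call:
move_arm(series=[{"dx": 0, "dy": 0, "dz": 20, "wx": 0, "wy": 0, "wz": 0}, {"dx": 0, "dy": 0, "dz": 20, "wx": 0, "wy": 0, "wz": 0}, {"dx": 0, "dy": 0, "dz": 20, "wx": 0, "wy": 0, "wz": 0}, {"dx": 0, "dy": 0, "dz": 14, "wx": 0, "wy": 0, "wz": 0}, {"dx": 0, "dy": 0, "dz": 8, "wx": 0, "wy": 0, "wz": 0}, {"dx": 0, "dy": 0, "dz": 0, "wx": 0, "wy": 0, "wz": 0}, {"dx": 0, "dy": 0, "dz": 0, "wx": 0, "wy": 0, "wz": 0}, {"dx": 0, "dy": 0, "dz": 0, "wx": 0, "wy": 0, "wz": 0}])

```text
t: 8.38
ee_pos: [550.4, -131.2, 62.0]
eef_rot: [3.14, 0.0, 1.589]
ft_force: [0.3, -0.4, -0.3]
finger_gap: 11.7
finger_force: 45.0
```

Call:
move_arm(series=[{"dx": 4, "dy": 0, "dz": 0, "wx": 0, "wy": 0, "wz": 0}, {"dx": 4, "dy": 0, "dz": 0, "wx": 0, "wy": 0, "wz": 0}, {"dx": 4, "dy": 0, "dz": 0, "wx": 0, "wy": 0, "wz": 0}, {"dx": 4, "dy": 0, "dz": 0, "wx": 0, "wy": 0, "wz": 0}, {"dx": 4, "dy": 0, "dz": 0, "wx": 0, "wy": 0, "wz": 0}, {"dx": 6, "dy": 0, "dz": 0, "wx": 0, "wy": 0, "wz": 0}, {"dx": 6, "dy": 0, "dz": 0, "wx": 0, "wy": 0, "wz": 0}, {"dx": 6, "dy": 0, "dz": 0, "wx": 0, "wy": 0, "wz": 0}, {"dx": 6, "dy": 0, "dz": 0, "wx": 0, "wy": 0, "wz": 0}, {"dx": 6, "dy": 0, "dz": 0, "wx": 0, "wy": 0, "wz": 0}, {"dx": 6, "dy": 0, "dz": 0, "wx": 0, "wy": 0, "wz": 0}, {"dx": 6, "dy": 0, "dz": 0, "wx": 0, "wy": 0, "wz": 0}, {"dx": 6, "dy": 0, "dz": 0, "wx": 0, "wy": 0, "wz": 0}])

```text
t: 9.47
ee_pos: [548.5, -62.1, 61.1]
eef_rot: [-3.141, 0.0, 1.59]
ft_force: [-0.8, -3.6, 0.7]
finger_gap: 11.9
finger_force: 45.0
```

Call:
move_arm(series=[{"dx": 6, "dy": 0, "dz": 0, "wx": 0, "wy": 0, "wz": 0}, {"dx": 6, "dy": 0, "dz": 0, "wx": 0, "wy": 0, "wz": 0}, {"dx": 6, "dy": 0, "dz": 0, "wx": 0, "wy": 0, "wz": 0}, {"dx": 6, "dy": 0, "dz": 0, "wx": 0, "wy": 0, "wz": 0}, {"dx": 6, "dy": 0, "dz": 0, "wx": 0, "wy": 0, "wz": 0}, {"dx": 6, "dy": 0, "dz": 0, "wx": 0, "wy": 0, "wz": 0}, {"dx": 6, "dy": 0, "dz": 0, "wx": 0, "wy": 0, "wz": 0}, {"dx": 6, "dy": 0, "dz": 0, "wx": 0, "wy": 0, "wz": 0}, {"dx": 6, "dy": 0, "dz": 0, "wx": 0, "wy": 0, "wz": 0}, {"dx": 6, "dy": 0, "dz": 0, "wx": 0, "wy": 0, "wz": 0}, {"dx": 6, "dy": 0, "dz": 0, "wx": 0, "wy": 0, "wz": 0}, {"dx": 6, "dy": 0, "dz": 0, "wx": 0, "wy": 0, "wz": 0}])

```text
t: 10.47
ee_pos: [546.8, 9.6, 61.0]
eef_rot: [-3.14, 0.001, 1.591]
ft_force: [-3.7, -7.5, 0.2]
finger_gap: 12.3
finger_force: 45.2
```

Call:
move_arm(series=[{"dx": 6, "dy": 0, "dz": 0, "wx": 0, "wy": 0, "wz": 0}, {"dx": 6, "dy": 0, "dz": 0, "wx": 0, "wy": 0, "wz": 0}, {"dx": 6, "dy": 0, "dz": 0, "wx": 0, "wy": 0, "wz": 0}, {"dx": 6, "dy": 0, "dz": 0, "wx": 0, "wy": 0, "wz": 0}, {"dx": 6, "dy": 0, "dz": 0, "wx": 0, "wy": 0, "wz": 0}, {"dx": 6, "dy": 0, "dz": 0, "wx": 0, "wy": 0, "wz": 0}, {"dx": 6, "dy": 0, "dz": 0, "wx": 0, "wy": 0, "wz": 0}, {"dx": 6, "dy": 0, "dz": 0, "wx": 0, "wy": 0, "wz": 0}, {"dx": 6, "dy": 0, "dz": 0, "wx": 0, "wy": 0, "wz": 0}])

```text
t: 11.22
ee_pos: [545.8, 63.9, 60.9]
eef_rot: [-3.141, 0.0, 1.59]
ft_force: [-1.0, -4.1, -1.8]
finger_gap: 11.6
finger_force: 45.0
```

Call:
move_arm(series=[{"dx": 6, "dy": 0, "dz": 0, "wx": 0, "wy": 0, "wz": 0}, {"dx": 6, "dy": 0, "dz": 0, "wx": 0, "wy": 0, "wz": 0}, {"dx": 6, "dy": 0, "dz": 0, "wx": 0, "wy": 0, "wz": 0}, {"dx": 6, "dy": 0, "dz": 0, "wx": 0, "wy": 0, "wz": 0}, {"dx": 6, "dy": 0, "dz": 0, "wx": 0, "wy": 0, "wz": 0}, {"dx": 5, "dy": 0, "dz": 0, "wx": 0, "wy": 0, "wz": 0}, {"dx": 3, "dy": 0, "dz": 0, "wx": 0, "wy": 0, "wz": 0}, {"dx": 0, "dy": 0, "dz": 0, "wx": 0, "wy": 0, "wz": 0}, {"dx": 0, "dy": 0, "dz": 0, "wx": 0, "wy": 0, "wz": 0}])

```text
t: 11.97
ee_pos: [545.6, 101.8, 61.1]
eef_rot: [3.141, -0.001, 1.59]
ft_force: [-0.2, 1.5, -3.8]
finger_gap: 11.7
finger_force: 45.0
```

```bash
python3 - <<'E'
from h import *
s=bot.sense();print(s['t'],s['ee_pos'],np.degrees(s['eef_rot']))
snap('top','t3');snap('wrist','w4')
a=cv2.imread('pics/t3.png')[195:275,145:330];b=cv2.imread('pics/w4.png')
o=np.zeros((600,800,3),np.uint8);o[:300]=cv2.resize(a,(800,300),interpolation=cv2.INTER_CUBIC);o[300:,:400]=cv2.resize(b,(400,300));cv2.imwrite('pics/c4.png',o)
E
```

```text
11.9667 [545.57747893 101.83996551  61.10262136] [ 1.79988097e+02 -4.17724363e-02  9.10891503e+01]
```

View pics/c4.png

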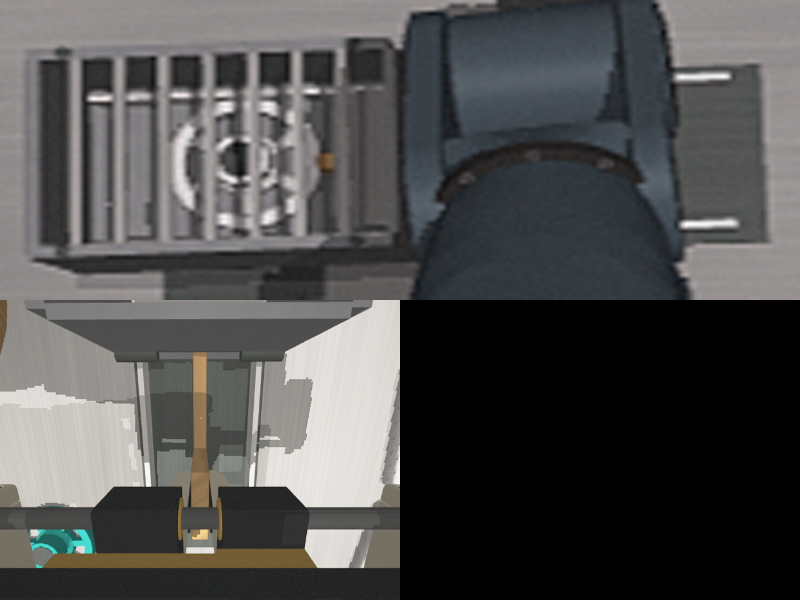

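Call:
move_arm(series=[{"dx": -8, "dy": 0, "dz": 0, "wx": 0, "wy": 0, "wz": 0}, {"dx": -14, "dy": 0, "dz": 0, "wx": 0, "wy": 0, "wz": 0}, {"dx": -14, "dy": 0, "dz": 0, "wx": 0, "wy": 0, "wz": 0}, {"dx": -14, "dy": 0, "dz": 0, "wx": 0, "wy": 0, "wz": 0}, {"dx": -14, "dy": 0, "dz": 0, "wx": 0, "wy": 0, "wz": 0}, {"dx": -14, "dy": 0, "dz": 0, "wx": 0, "wy": 0, "wz": 0}, {"dx": -14, "dy": 0, "dz": 0, "wx": 0, "wy": 0, "wz": 0}, {"dx": -20, "dy": 0, "dz": 0, "wx": 0, "wy": 0, "wz": 0}, {"dx": -20, "dy": 0, "dz": 0, "wx": 0, "wy": 0, "wz": 0}, {"dx": -20, "dy": 0, "dz": 0, "wx": 0, "wy": 0, "wz": 0}, {"dx": -20, "dy": 0, "dz": 0, "wx": 0, "wy": 0, "wz": 0}, {"dx": -20, "dy": 0, "dz": 0, "wx": 0, "wy": 0, "wz": 0}, {"dx": -20, "dy": 0, "dz": 0, "wx": 0, "wy": 0, "wz": 0}, {"dx": -20, "dy": 0, "dz": 0, "wx": 0, "wy": 0, "wz": 0}, {"dx": 0, "dy": 0, "dz": -20, "wx": 0, "wy": 0, "wz": 0}, {"dx": 0, "dy": 0, "dz": -20, "wx": 0, "wy": 0, "wz": 0}, {"dx": 0, "dy": 0, "dz": -20, "wx": 0, "wy": 0, "wz": 0}, {"dx": 0, "dy": 0, "dz": -22, "wx": 0, "wy": 0, "wz": 0}])

```text
t: 13.57
ee_pos: [549.7, -131.6, 144.1]
eef_rot: [3.141, -0.0, 1.589]
ft_force: [-0.1, -0.5, -1.2]
finger_gap: 11.5
finger_force: 45.0
```

Call:
move_arm(series=[{"dx": -31.2, "dy": -5, "dz": 0, "wx": 0, "wy": 0, "wz": 0}, {"dx": -31.2, "dy": -5, "dz": 0, "wx": 0, "wy": 0, "wz": 0}, {"dx": -31.2, "dy": -5, "dz": 0, "wx": 0, "wy": 0, "wz": 0}, {"dx": -31.2, "dy": -5, "dz": 0, "wx": 0, "wy": 0, "wz": 0}, {"dx": -31.2, "dy": -5, "dz": 0, "wx": 0, "wy": 0, "wz": 0}, {"dx": -31.2, "dy": -5, "dz": 0, "wx": 0, "wy": 0, "wz": 0}, {"dx": -31.2, "dy": -5, "dz": 0, "wx": 0, "wy": 0, "wz": 0}, {"dx": -31.2, "dy": -5, "dz": 0, "wx": 0, "wy": 0, "wz": 0}, {"dx": -31.2, "dy": -5, "dz": 0, "wx": 0, "wy": 0, "wz": 0}, {"dx": -31.2, "dy": -5, "dz": 0, "wx": 0, "wy": 0, "wz": 0}, {"dx": 0, "dy": 0, "dz": 0, "wx": 0, "wy": 0, "wz": 6.31}, {"dx": 0, "dy": 0, "dz": 0, "wx": 0, "wy": 0, "wz": 6.31}, {"dx": 0, "dy": 0, "dz": 0, "wx": 0, "wy": 0, "wz": 6.31}, {"dx": 0, "dy": 0, "dz": 0, "wx": 0, "wy": 0, "wz": 6.31}, {"dx": 0, "dy": 0, "dz": 0, "wx": 0, "wy": 0, "wz": 6.31}, {"dx": 0, "dy": 0, "dz": 0, "wx": 0, "wy": 0, "wz": 0}, {"dx": 0, "dy": 0, "dz": 0, "wx": 0, "wy": 0, "wz": 0}, {"dx": 0, "dy": 0, "dz": 0, "wx": 0, "wy": 0, "wz": 0}])

```text
t: 15.07
ee_pos: [505.7, -443.9, 143.3]
eef_rot: [3.141, 0.0, 1.042]
ft_force: [0.4, 0.1, -0.5]
finger_gap: 11.8
finger_force: 45.0
```

```bash
python3 - <<'E'
from h import *
s=bot.sense();print(s['t'],s['ee_pos'],np.degrees(s['eef_rot']))
snap('top','t5');snap('wrist','w5')
for t in('w2','w5'):
    P,p,d=cloud(t)
    hsv=cv2.cvtColor(p,cv2.COLOR_RGB2HSV)
    m=(hsv[...,0]>10)&(hsv[...,0]<25)&(hsv[...,1]>70)&(abs(P[...,2]-119)<6);m[:,:280]=0;m[:,360:]=0;m[275:]=0
    v,u=np.nonzero(m);k=np.polyfit(v,u,1);print(t,v.min(),v.max(),k, [np.median(P[v0-5:v0+5][m[v0-5:v0+5]][:,2]).round(1) for v0 in(30,70,150)])
a=cv2.imread('pics/t5.png')[195:275,145:330];b=cv2.imread('pics/w5.png');c=cv2.imread('pics/w2.png')
o=np.zeros((600,800,3),np.uint8);o[:300]=cv2.resize(a,(800,300),interpolation=cv2.INTER_CUBIC);o[300:,:400]=cv2.resize(b,(400,300));o[300:,400:]=cv2.resize(c,(400,300));cv2.imwrite('pics/c5.png',o)
E
```

```text
15.0667 [ 505.70072087 -443.93304133  143.26619156] [1.79981266e+02 7.43817157e-04 5.97254441e+01]
w2 0 239 [1.25308791e-03 3.18967121e+02] [np.float64(119.4), np.float64(119.3), np.float64(119.5)]
w5 0 239 [5.74122415e-04 3.19202663e+02] [np.float64(119.1), np.float64(119.3), np.float64(119.5)]
```

View pics/c5.png

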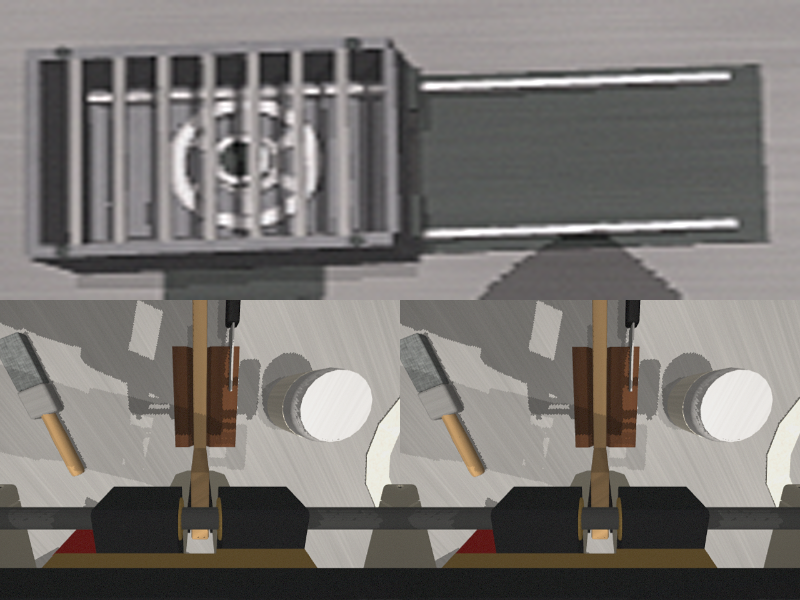

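Call:
move_arm(series=[{"dx": 0, "dy": 0, "dz": 20, "wx": 0, "wy": 0, "wz": 0}, {"dx": 0, "dy": 0, "dz": 16, "wx": 0, "wy": 0, "wz": 0}, {"dx": 0, "dy": 0, "dz": 6, "wx": 0, "wy": 0, "wz": 0}, {"dx": 0, "dy": 0, "dz": 5, "wx": 0, "wy": 0, "wz": 0}, {"dx": 0, "dy": 0, "dz": 5, "wx": 0, "wy": 0, "wz": 0}, {"dx": 0, "dy": 0, "dz": 5, "wx": 0, "wy": 0, "wz": 0}, {"dx": 0, "dy": 0, "dz": 3, "wx": 0, "wy": 0, "wz": 0}, {"dx": 0, "dy": 0, "dz": 0, "wx": 0, "wy": 0, "wz": 0}, {"dx": 0, "dy": 0, "dz": 0, "wx": 0, "wy": 0, "wz": 0}])

```text
t: 15.92
ee_pos: [506.1, -443.7, 83.4]
eef_rot: [3.141, 0.0, 1.039]
ft_force: [-0.2, 0.4, -0.8]
finger_gap: 11.5
finger_force: 45.0
```

Call:
move_arm(series=[{"dx": 0, "dy": 0, "dz": 4, "wx": 0, "wy": 0, "wz": 0}, {"dx": 0, "dy": 0, "dz": 4, "wx": 0, "wy": 0, "wz": 0}, {"dx": 0, "dy": 0, "dz": 4, "wx": 0, "wy": 0, "wz": 0}, {"dx": 0, "dy": 0, "dz": 4, "wx": 0, "wy": 0, "wz": 0}, {"dx": 0, "dy": 0, "dz": 3, "wx": 0, "wy": 0, "wz": 0}, {"dx": 0, "dy": 0, "dz": 1, "wx": 0, "wy": 0, "wz": 0}, {"dx": 0, "dy": 0, "dz": 0, "wx": 0, "wy": 0, "wz": 0}, {"dx": 0, "dy": 0, "dz": 0, "wx": 0, "wy": 0, "wz": 0}, {"dx": 0, "dy": 0, "dz": 0, "wx": 0, "wy": 0, "wz": 0}])

```text
t: 16.67
ee_pos: [506.0, -443.6, 63.3]
eef_rot: [3.141, -0.0, 1.039]
ft_force: [-0.2, -0.0, 1.9]
finger_gap: 11.9
finger_force: 45.0
```

Call:
move_arm(gripper=0, series=[{"dx": 0, "dy": 0, "dz": 0, "wx": 0, "wy": 0, "wz": 0}, {"dx": 0, "dy": 0, "dz": 0, "wx": 0, "wy": 0, "wz": 0}, {"dx": 0, "dy": 0, "dz": 0, "wx": 0, "wy": 0, "wz": 0}, {"dx": 0, "dy": 0, "dz": 0, "wx": 0, "wy": 0, "wz": 0}, {"dx": 0, "dy": 0, "dz": 0, "wx": 0, "wy": 0, "wz": 0}, {"dx": 0, "dy": 0, "dz": 0, "wx": 0, "wy": 0, "wz": 0}, {"dx": 0, "dy": 0, "dz": -10, "wx": 0, "wy": 0, "wz": 0}, {"dx": 0, "dy": 0, "dz": -20, "wx": 0, "wy": 0, "wz": 0}, {"dx": 0, "dy": 0, "dz": -30, "wx": 0, "wy": 0, "wz": 0}, {"dx": 0, "dy": 0, "dz": -30, "wx": 0, "wy": 0, "wz": 0}, {"dx": 0, "dy": 0, "dz": -30, "wx": 0, "wy": 0, "wz": 0}, {"dx": 0, "dy": 0, "dz": -35, "wx": 0, "wy": 0, "wz": 0}, {"dx": 0, "dy": 0, "dz": 0, "wx": 0, "wy": 0, "wz": 0}, {"dx": 0, "dy": 0, "dz": 0, "wx": 0, "wy": 0, "wz": 0}])

```text
t: 17.83
ee_pos: [506.5, -444.1, 221.0]
eef_rot: [3.137, 0.001, 1.039]
ft_force: [-0.2, 0.5, -0.6]
finger_gap: 46.5
finger_force: 0.0
```

```bash
python3 - <<'E'
from h import *
s=bot.sense();print(s['t'],s['ee_pos'],s['finger_gap'])
snap('wrist','w6');snap('scene','s6')
roi=(305,30,332,275)
for t in('w1','w6'): print(t);stick(t,41,106,roi)
d=cv2.absdiff(cv2.imread('pics/scene.png'),cv2.imread('pics/s6.png'))
a=cv2.imread('pics/w6.png');b=cv2.imread('pics/s6.png')
o=np.zeros((600,800,3),np.uint8);o[:300,:400]=cv2.resize(a,(400,300));o[:300,400:]=cv2.resize(b,(400,300))
o[300:,:400]=cv2.resize(b[210:300,140:260],(400,300));o[300:,400:]=cv2.resize(b[190:290,330:510],(400,300));cv2.imwrite('pics/c6.png',o)
E
```

```text
17.8333 [ 506.52117974 -444.14808668  221.03857916] 46.46273076486468
w1
blade 1746 c [ 551.8 -362.9] size [139.1  11.5] ang 59.51 mean [ 553.9 -359.7] z 39.8
handle 741 c [ 504.8 -443.4] size [49.  11.1] ang 59.55 mean [ 505.4 -442.9] z 105.0
w6
blade 1687 c [ 548.6 -371.4] size [155.5  12.3] ang 60.52 mean [ 555.2 -360.1] z 39.7
handle 712 c [ 505.9 -444.1] size [48.6 10.7] ang 59.55 mean [ 506.1 -443.9] z 104.9
```

View pics/c6.png

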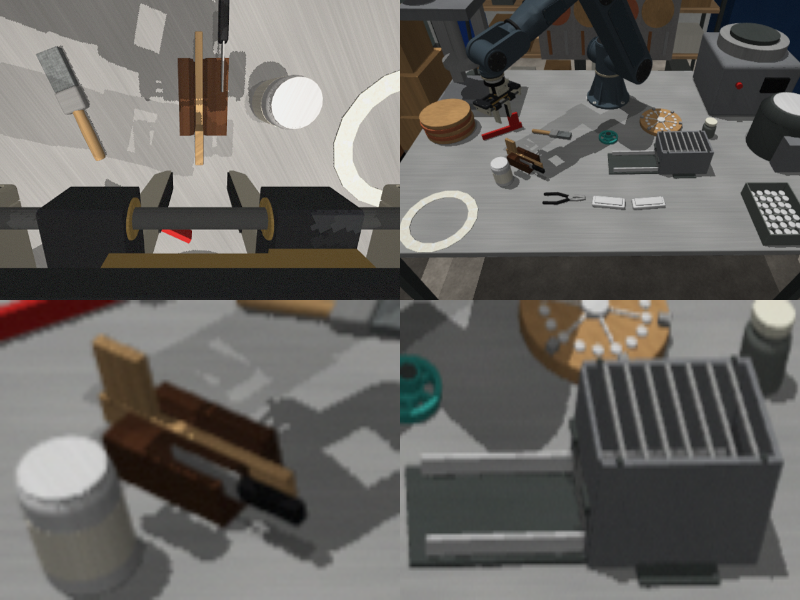

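The stick is home: its handle and blade heights match the start, it lies within about 1 mm of where it was, and it faces the same way. The wheel is inside the box with the flap shut, and the bystanders look unmoved. Handing in.

```bash
python3 -c "
from cell import bot
print(bot.hand_in())"
```

```text
the job is handed in; nothing more can be done
None
```

I pushed the sprue wheel through the flap, about 59 mm past the mouth with the flap shut behind it, put the stick back home in its slot, and handed the job in at about 18 s; no verdict came back.

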